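Seat a mounting plate on a drilling jig's dowel pins and clamp it

ROBOT

A 7-joint arm with a two-finger parallel gripper is mounted at the origin on a cart in front of the work surface, level with it; the furniture and walls round the work are solid. World frame = base frame: x ahead of the robot, y to its left, z up, the work surface at z = 0. Lengths are in m, angles in rad, forces in N, time in s.
With the tool pointing down it reaches from about 0.35 to 0.9 m from the base axis. Payload 7.2 kg.
Tool frame: the origin (TCP) lies midway between the tips of the shut fingers; the grasp point (between the pads) lies 19 mm behind it; z points along the fingers, y is the line along which they close (so a half turn about z gives the same grasp; the last joint's range is limited). The gripper opens to 85 mm and grips with 20 to 120 N. Pads are 22 mm wide; open, the fingers measure 114 mm over their backs; the gripper's body (76 mm by 85 mm) begins 54 mm behind the grasp point. The pads swing forward as they close: fully open they stand 13 mm farther back than shut.
Start: joints at [-1.22, 0.411, -0.013, 1.596, 0.006, 1.134, -0.082], TCP at [0.254, 0.571, 0.203] pointing down, gripper open.
Joint ranges: [-2.95, 2.95], [-0.29, 1.99], [-1.47, 1.44], [0.14, 2.54], [-1.03, 4.17], [0.13, 1.85], [-2.86, 2.86]. Speed limits (rad/s): [2.39, 2.39, 3.01, 3.01, 3.14, 3.14, 3.14].

INTERFACE

Orientations are given as a rotation vector (axis times angle).
In Python, from rig import env, viewer, spotter gives the robot as it stands. The module is installed in compiled form; this text tells all that it offers.
- The arm moves only by the shell command python3 -m jog 'ROWS' [FORCE]. ROWS is JSON, a list of rows, each a list of 3 entries, a list of its own where there are three numbers: the shift along the world's x, y, z in units of 60 mm (1.0 is 60 mm), then the turn about the world's z in units of 6 degrees (1.0 is 6 degrees), then the closure, from -1 (fully open) to 1 (shut). In form: [[[dx, dy, dz], yaw, jaw], ...]. A call has 1 to 8 rows; each row is the pose to reach, as a shift and turn from the pose commanded when the call began; what a row does not reach only later rows make up. A row lasts 1/8 s, in which the tool goes at most 62.5 mm and 10.7 degrees, less where a joint would pass 70% of its speed; a pose out of reach is approached as far as the arm can. A call with a gripper value outside its range is refused whole. The fingers move at their own pace and stop on an object; FORCE is the grip in N (left out, the last holds). Time passes only in rows, so rows that repeat a pose let the fingers close. It gives the time, the measured TCP pose, the force, the opening and the grip force at its end, in the units of the state.
- env.state(): the state, without advancing time (a new reading comes with each control period).
- viewer.camera(name): name is "scene" or "top" or "wrist"; returns a dict with "pixels" (420x560x3 uint8, red, green, blue), "depth" (420x560 float32, m along the optical axis (not along the pixel's ray), 0 where there is no reading), "camera_matrix" (3x3 intrinsics, pixels), "k1" (the pictures are not rectified: a ray, as slopes to the right and down, at radius r is drawn at 1 + k1 r^2 times it, then the intrinsics apply), "origin" and "attitude" of the camera in the world; the wrist camera has in their place "T_tool_cam" (4x4, takes a point from camera to tool coordinates, whose origin is the TCP and whose axes are the flange's). Camera axes: x right, y down, z forward; pixel columns grow to the right and rows downward; lengths in m; the calibration is good to about 2 mm. A picture is of the moment at which its call begins: read the wrist's pose just before it.
- env.hand_in(): hands the job in; it is judged then, once.
Trained networks look in a picture, given as the dict that the camera call returned (one of the last four; its "shot" number tells which), for a name from the list of things; names that differ only in an ending like _2 or _b are one class to them, and where a whole thing is asked for, a point or a joint stands for the part that bears it (a point fixed in the world has none). Each returns a list of dicts, best first, with "confidence" (0 to 1); they miss things now and then, are a little off and sometimes report something else, mostly with a low value. They report only what shows in the picture. A call takes as long as a camera call.
- spotter.trace(picture, target): "pixels" (420x560 bool, what is visible of it) and "bbox" ([left, top, right, bottom] in pixels, round what is visible of it).
- spotter.landmark_of(picture, target): "position" ([column, row] in pixels: a listed point, or the origin of a listed thing).
The state is a dict: "t": time; "joint_pos": joint angles; "dq": joint speeds; "effort": joint torques, N m; "position": TCP position; "ee_rot": TCP orientation; "ft_force": force on the tool from outside, world axes, zero at the start; "ft_torque": the same for the moment, N m; "finger_gap": opening from 0.0 (shut) to 1.0 (fully open); "finger_force": force on a finger pad.
Only numpy, scipy, OpenCV 4.12 (cv2) and the standard library are available. Lean on these libraries where they do the work, as an engineer would, in place of code of your own. Each camera call takes 0.05 s, during which the arm holds its last target. There are 200 camera calls.

TASK

The aluminium pump mounting plate lies crooked on the drilling jig, half on the loading step and half on the tips of the two dowel pins. Nudge it sideways with your fingertips until both its holes drop over the pins and it lies flat on the jig's bed (the fence at the back of the jig will guide it); do not pick it up. Only then push the ball-ended lever of the clamp over, as far as it goes, so that its rubber foot presses on the plate; leave the other things on the table where they are.

Things in the scene. Friction and masses are not known exactly. Their poses are not given: they have to be found in the camera images.
- jig: Drilling jig, bolted to the table. Origin on the table top under the mid-point of its two pins; x points away from the robot to the fence, y along the fence to the left, z up. In its frame (mm): dark steel base x -70..70, y -175..150, its top (the bed) at z = 15; bolt heads at x = +-58, y = -164 and 139, up to z = 21; clamp bracket x -26..26, y 93..135, up to z = 56.
- fence (a point): Middle of the top edge of the fence's front face. Steel bar along the jig's y at its far side: front face at x = 46 mm in the jig's frame, back at 60, y -153..75, top 40 mm above the table, three screw heads 6 mm high on it.
- step (a point): Middle of the top of the steel loading step at the jig's right end, 25 mm above the table, level with the pin tips. In the jig's frame (mm): x -56..44, y -153..-87; the plate slides off its left edge.
- pin_right (a point): Centre of the tip of the right (-y) dowel pin, 25 mm above the table, 10 mm above the bed. The pin is 12 mm in diameter; its nose tapers to 8 mm over the last 4.5 mm.
- pin_left (a point): Centre of the tip of the left (+y) dowel pin, like the other, 90 mm from it along the jig's y.
- plate: Aluminium mounting plate, loose, 90 (x) x 170 (y) x 10 mm, about 0.4 kg. Origin: centre of its underside. Starts flat at z = 25 mm, right end on the step, the rest on the pin tips, 14-24 mm too near (-x), 16-32 mm too far right (-y), turned up to 0.15 rad. Seated: z = 15 mm, straight over the jig's origin, just off the step. Touching the fence it is 1 mm past the pin line, which the holes allow.
- stud (a point): Top of the far one of two studs, 8 mm thick, that stand 16 mm up from the plate's top at plate x = +-22 mm, y = 0. The plate also has four 7 mm corner holes, too small for the pins.
- hole_right (a point): Centre of the plate's right dowel hole (15 mm in diameter, through), on the plate's top face, 45 mm to -y of the plate's centre. It belongs on pin_right.
- hole_left (a point): Centre of the plate's left dowel hole (15 mm in diameter, through), on the plate's top face, 45 mm to +y of the plate's centre. It belongs on pin_left.
- clamp (a joint): Angle of the clamp lever, rad. 0: closed, handle upright, arm level towards -y of the jig, its rubber foot (15 mm wide, 50 mm from the pivot) on the seated plate's left end. It grows as the handle leans back to +y and the arm rises; stop at 1.15, starts at 0.75 to 1.0. Stiff hinge: stays where left; moving it takes 3 to 4 N at the ball, closing it firmly 10 to 15 N.
- clamp_pivot (a point): Clamp hinge: point on the hinge axis (along the jig's x), 45 mm above the table, 112 mm to +y of the jig's origin.
- clamp_ball (a point): Centre of the black ball (24 mm in diameter) on the end of the clamp's steel handle (10 mm thick), 80 mm from the pivot. Push it from its +y side towards -y; it rises to 125 mm above the table at angle 0.
- spanner: Chromed adjustable spanner, 183 x 41 x 12 mm, lying on the table before the jig; leave it. Origin under its middle, its length along its y.
- lever_valve: Brass ball valve with a red lever, 119 x 38 x 59 mm, before the left half of the jig; leave it. Origin under its middle, its length along its y.
- nipple: Brass hex nipple, 47 x 25 x 22 mm, before the right end of the jig; leave it. Origin under its middle.
- tape: Roll of white thread tape, 51 mm wide, 14 mm high, behind the fence; leave it. Origin under its middle.
- coupling: Grey plastic pipe coupling, 54 x 37 x 36 mm, behind the fence; leave it. Origin under its middle.
- measure: Yellow tape measure, 60 mm high, blade drawn out, behind the left end of the jig; leave it. Origin under its middle.

How it is judged:
On the way, in this order (a step that is already met when the one before it is completed fails the run):
1. both holes of the plate have dropped over the pins and it lies on the bed, the clamp still open (z of plate in the frame of jig between 0.013 and 0.0168 m and horizontal distance between hole_right and pin_right below 0.003 m and horizontal distance between hole_left and pin_left below 0.003 m and angle between plate's own z axis and vertical below 0.02 rad and value of joint clamp above 0.5 rad), for 0.2 s.
2. the clamp is closed on the seated plate (z of plate in the frame of jig between 0.013 and 0.0168 m and horizontal distance between hole_right and pin_right below 0.003 m and horizontal distance between hole_left and pin_left below 0.003 m and angle between plate's own z axis and vertical below 0.02 rad and value of joint clamp below 0.05 rad), for 0.2 s.
At the end, for the whole second after the job is handed in: The plate lies flat on the bed (within 1.8 mm and 0.02 rad) with each hole within 3 mm of its pin's centre, at rest; the clamp lever is within 0.05 rad of closed and its foot presses on the plate with more than 0.5 N (all of step 2 and contact force between clamp and plate above 0.5 N and linear speed of plate below 0.02 m/s); the robot touches nothing.
It fails at once if the plate is lifted more than 9 mm above where it rode on the pins, or tipped up (height (world z) of plate above 0.034 m or angle between plate's own z axis and vertical above 0.3 rad).
It fails at once if the plate is pushed off the jig (height (world z) of plate below 0.008 m).
It fails at once if a bystander is moved by more than 30 mm (distance of any of spanner, lever_valve, nipple, tape, coupling, measure from where it was at the start of the episode above 0.03 m).
It also fails if it takes over 51 s, if anything falls off the work surface, if the arm or the gripper's body presses on something with over 40 N, if the wrist force passes 120 N, or if a joint passes its speed limit or range.

## Working session

There is one attempt and no reset: what is moved stays moved. The work goes in short steps, Python scripts to look and compute and a shell command to move; the robot and the scene stay as the last step left them, time stands still between calls to the robot, and variables do not carry over. Pictures are saved under pics/ and viewed, at most 10 in all, crops included, and the job is handed in when it is done.

```bash
mkdir -p pics
cat > h.py <<'E'
import numpy as np, cv2
from scipy.spatial.transform import Rotation as R
from rig import env, viewer, spotter
def pose(c):
    a=np.array(c["attitude"]) 
    Rm=a if a.shape==(3,3) else R.from_rotvec(a).as_matrix()
    return Rm,np.array(c["origin"])
def ray(c,px):
    K=c["camera_matrix"]; k=c["k1"]
    d=np.array([(px[0]-K[0][2])/K[0][0],(px[1]-K[1][2])/K[1][1]]); u=d.copy()
    for _ in range(20): u=d/(1+k*(u@u))
    return np.array([u[0],u[1],1.])
def atz(c,px,z):
    Rm,o=pose(c); d=Rm@ray(c,px); return o+d*(z-o[2])/d[2]
def find(c,n):
    r=spotter.landmark_of(c,n); return (r[0]["position"],round(r[0]["confidence"],2)) if r else (None,0)
Z=dict(jig=0,fence=.04,step=.025,pin_right=.025,pin_left=.025,plate=.025,stud=.051,hole_right=.035,hole_left=.035,clamp_pivot=.045,clamp_ball=.1,spanner=0,lever_valve=0,nipple=0,tape=0,coupling=0,measure=0)
def survey(c,names=Z,dz=0):
    for n in names:
        p,cf=find(c,n)
        if p is not None: print(n,np.round(p,1),cf,np.round(1000*atz(c,p,Z[n]),1))
        else: print(n,None)
E
python3 - <<'E'
from h import *
for n in("scene","top"):
    c=viewer.camera(n); cv2.imwrite(f"pics/{n}0.png",c["pixels"][:,:,::-1])
    print(n,c["origin"],c["attitude"]); survey(c)
s=env.state();print(s["t"],s["position"],s["ee_rot"],s["ft_force"],s["finger_gap"])
E
```

```text
scene [-0.04358616  0.47409178  0.5293472 ] [-1.0441703   2.14794409 -1.23539446]
jig [276.4 253.6] 0.8 [556.   29.3   0. ]
fence [279.5 225.8] 0.58 [595.  -10.3  40. ]
step [318.6 223.1] 0.79 [ 565.1 -106.8   25. ]
pin_right [295.  237.2] 0.57 [552.6 -22.2  25. ]
pin_left [262.6 249.7] 0.78 [558.3  65.   25. ]
plate [290.4 239.8] 0.86 [550.8  -7.2  25. ]
stud [284.9 231.2] 0.66 [554.9   5.3  51. ]
hole_right [306.1 232.4] 0.96 [540.4 -45.   35. ]
hole_left [276.8 250.9] 0.73 [523.7  52.   35. ]
clamp_pivot [233.8 258.4] 0.58 [545.8 145.4  45. ]
clamp_ball [206.6 251.4] 0.76 [529.3 210.8 100. ]
spanner [331.7 270.7] 0.9 [432.4 -24.5   0. ]
lever_valve [270.6 306.9] 0.87 [424.1 143.4   0. ]
nipple [365.4 242.9] 0.48 [ 459.2 -160.3    0. ]
tape [238.3 239.2] 0.6 [660.3  64.8   0. ]
coupling [272.7 225.6] 0.63 [658.8 -37.1   0. ]
measure [189.4 272. ] 0.66 [617.7 215.9   0. ]
top [0.40352591 0.05021064 0.95367178] [-2.13338487  2.14085953 -0.13775133]
jig [300.2 204.4] 0.97 [558.1  19.5   0. ]
fence None
step [322.2 160.1] 0.61 [647.9 -26.8  25. ]
pin_right [317.6 204.1] 0.67 [554.5 -15.7  25. ]
pin_left [273.4 204.5] 0.61 [554.1  75.7  25. ]
plate [311.6 213.7] 0.91 [534.5  -3.   25. ]
stud [305.3 200.8] 0.87 [557.1  10.8  51. ]
hole_right [332.9 208.2] 0.78 [544.2 -46.   35. ]
hole_left [290.1 215.2] 0.79 [530.2  41.4  35. ]
clamp_pivot [239.4 210.1] 0.63 [539.7 144.   45. ]
clamp_ball [204.3 203.7] 0.65 [544.2 205.6 100. ]
spanner [323.8 263.5] 0.62 [433.2 -28.5   0. ]
lever_valve [239.5 268.2] 0.8 [423.9 147.2   0. ]
nipple [386.6 250.5] 0.49 [ 459.6 -160.1    0. ]
tape [275.4 160.7] 0.76 [653.8  72.    0. ]
coupling [322.2 161.9] 0.57 [650.5 -28.8   0. ]
measure [210.1 174.1] 0.89 [625.2 212.7   0. ]
1.8 [0.25420113 0.57097909 0.2030953 ] [6.53102260e-01 3.07290992e+00 4.65192611e-05] [ 0.54877888 -0.49911007  0.18978909] 0.9981121272163684
```

View pics/scene0.png

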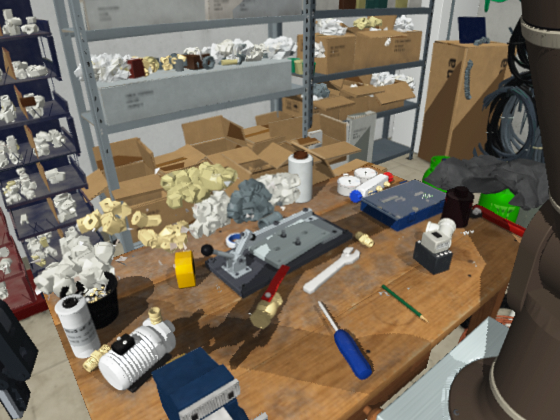

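View pics/top0.png

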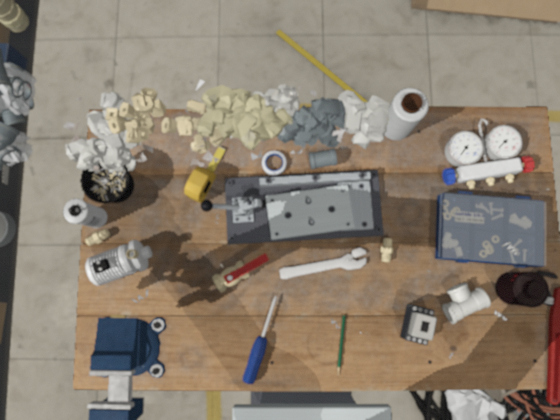

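The scene view shows the plate at about (290,240), the clamp ball at (207,251) and the valve in front at (270,307). The top view shows the jig at about (303,207), with the plate turned roughly 9° relative to it. I'll move over to it for a close look with the wrist camera.

```bash
python3 -m jog '[[[3.0,-9.4,0.8],4,-1],[[3.0,-9.4,0.8],4,-1],[[3.0,-9.4,0.8],4,-1],[[3.0,-9.4,0.8],4,-1],[[3.0,-9.4,0.8],4,-1],[[3.0,-9.4,0.8],4,-1],[[3.0,-9.4,0.8],4,-1],[[3.0,-9.4,0.8],4,-1]]'
python3 -m jog '[[[0,0,0],0,-1],[[0,0,0],0,-1],[[0,0,0],0,-1],[[0,0,0],0,-1],[[0,0,0],0,-1],[[0,0,0],0,-1]]'
cat >> h.py <<'E'
def wrist():
    s=env.state(); c=viewer.camera("wrist"); T=np.eye(4)
    T[:3,:3]=R.from_rotvec(s["ee_rot"]).as_matrix(); T[:3,3]=s["position"]
    M=T@np.array(c["T_tool_cam"]); c=dict(c); c["origin"]=M[:3,3]; c["attitude"]=M[:3,:3]; return s,c
def tooly(s): 
    y=R.from_rotvec(s["ee_rot"]).as_matrix()[:,1]; return np.degrees(np.arctan2(y[1],y[0]))
E
python3 - <<'E'
from h import *
s,c=wrist(); cv2.imwrite("pics/w1.png",c["pixels"][:,:,::-1])
print(s["t"],s["position"],tooly(s),c["origin"]); survey(c)
E
```

```text
t: 2.8
position: [0.4061, 0.0943, 0.2441]
ee_rot: [-0.0, 3.14, 0.001]
ft_force: [1.7, 1.5, 0.1]
finger_gap: 0.996
finger_force: 0.0
t: 3.55
position: [0.4056, 0.0965, 0.2434]
ee_rot: [0.001, -3.141, 0.0]
ft_force: [-0.5, -0.2, 0.0]
finger_gap: 1.001
finger_force: 0.0
3.55 [0.40562579 0.0964777  0.24344528] 90.0402269201998 [0.3289925  0.09552009 0.41376537]
jig [232.4 269.4] 0.96 [553.5  23.3   0. ]
fence [206.2 310.5] 0.68 [601.7 -13.   40. ]
step [151.4 276.8] 0.95 [553.  -96.5  25. ]
pin_right None
pin_left [257.4 273.6] 0.61 [547.  65.  25.]
plate [307.8 279.1] 0.62 [556.4 141.1  25. ]
stud [213.5 289.7] 0.91 [558.5   3.5  51. ]
hole_right [180.8 274.7] 0.8 [543.5 -47.2  35. ]
hole_left [238.9 270.7] 0.83 [536.6  38.8  35. ]
clamp_pivot [307.2 282.9] 0.6 [550.9 138.1  45. ]
clamp_ball [361.  297.1] 0.9 [538.3 199.9 100. ]
spanner [192.3 197.8] 0.62 [435.7 -30.5   0. ]
lever_valve [310.2 186.9] 0.94 [419.5 142.9   0. ]
nipple [108.7 214. ] 0.63 [ 460.8 -160.3    0. ]
tape [262.2 319.7] 0.94 [649.   69.2   0. ]
coupling [204.9 322.4] 0.66 [654.9 -28.7   0. ]
measure [349.6 308.4] 0.61 [626.9 215.9   0. ]
```

View pics/w1.png

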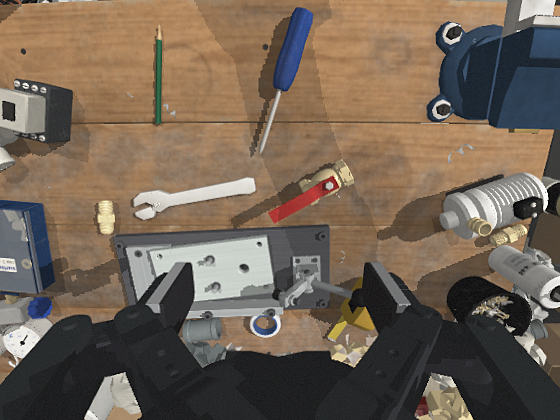

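The wrist view shows the plate at (210,267), its near edge running from (150,250) to (268,236), and the jig's near edge running from (118,235) to (328,226). I'll use the depth for accurate poses.

```bash
cat >> h.py <<'E'
def cloud(c):
    D=c["depth"]; K=np.array(c["camera_matrix"],float); Rm,o=pose(c)
    v,u=np.mgrid[:D.shape[0],:D.shape[1]]
    d=np.stack([(u-K[0,2])/K[0,0],(v-K[1,2])/K[1,1]],-1); q=d.copy()
    for _ in range(20): q=d/(1+c["k1"]*(q**2).sum(-1,keepdims=True))
    P=np.concatenate([q,np.ones(D.shape+(1,))],-1)*D[...,None]
    return P@Rm.T+o
def rect(c,name,z0,z1):
    r=spotter.trace(c,name)
    if not r: return name,None
    P=cloud(c); m=(c["depth"]>0)&r[0]["pixels"]&(P[...,2]>z0)&(P[...,2]<z1)
    m=cv2.morphologyEx(m.astype(np.uint8),cv2.MORPH_OPEN,np.ones((3,3)))>0
    if m.sum()<5: return name,r[0]["confidence"],"few"
    Q=P[m]*1000; b=cv2.minAreaRect(Q[:,:2].astype(np.float32))
    return name,round(r[0]["confidence"],2),np.round(b[0],1),np.round(b[1],1),round(b[2],1),round(float(np.median(Q[:,2])),1)
E
python3 - <<'E'
from h import *
s,w=wrist(); t=viewer.camera("top")
for n,c in(("w",w),("t",t)):
    print(n,rect(c,"jig",.004,.06)); print(rect(c,"plate",.028,.042))
    P=cloud(c)*1000; x,y,z=P[...,0],P[...,1],P[...,2]
    # near edge of the bed
    e=[];f=[]
    for yc in range(-140,161,10):
        m=(abs(y-yc)<5)&(z>9)&(z<20)&(x>460)&(x<520)
        if m.sum()>4: e.append((yc,np.percentile(x[m],3)))
        m=(abs(y-yc)<5)&(z>37)&(z<44)&(x>585)&(x<630)
        if m.sum()>4: f.append((yc,np.percentile(x[m],5)))
    for g in(e,f):
        if len(g)>4:
            g=np.array(g); p=np.polyfit(g[:,0],g[:,1],1); print(len(g),"x0 %.1f slope deg %.2f"%(p[1],np.degrees(np.arctan(p[0]))))
E
```

```text
w ('jig', 0.93, array([559.1,  12.6]), array([151.9, 325.2]), 2.8, 15.3)
('plate', 0.8, array([538.7,   0. ]), array([ 90.9, 170.5]), 7.4, 34.5)
31 x0 482.8 slope deg -1.52
15 x0 600.1 slope deg -3.07
t ('jig', 0.61, array([553.4,  14.6]), array([140.2, 325.8]), 2.9, 17.0)
('plate', 0.89, array([538.9,   2.4]), array([ 90.6, 169.8]), 7.7, 34.6)
19 x0 483.9 slope deg 1.43
23 x0 600.6 slope deg -2.77
```

```bash
python3 -m jog '[[[1.07,-1.58,0],0.48,-1],[[1.07,-1.58,0],0.48,-1],[[1.07,-1.58,-0.5],0.48,-1],[[1.07,-1.58,-1.5],0.48,-1],[[1.07,-1.58,-2.5],0.48,-1],[[1.07,-1.58,-3.3],0.48,-1],[[1.07,-1.58,-3.3],0.48,-1],[[1.07,-1.58,-3.3],0.48,-1]]'
python3 -m jog '[[[0,0,-0.25],0,-1],[[0,0,-0.5],0,-1],[[0,0,-0.5],0,-1],[[0,0,-0.5],0,-1]]'
python3 - <<'E'
from h import *
s,c=wrist(); cv2.imwrite("pics/w2.png",c["pixels"][:,:,::-1]); c=viewer.camera("scene")
cv2.imwrite("pics/s2.png",cv2.resize(c["pixels"][180:320,150:400,::-1],None,fx=3,fy=3))
print(s["t"],s["position"],tooly(s),s["ft_force"])
E
```

```text
t: 5.75
position: [0.471, 0.0013, 0.0469]
ee_rot: [-0.079, 3.139, 0.0]
ft_force: [-0.0, 0.1, -0.4]
finger_gap: 1.002
finger_force: 0.0
t: 6.25
position: [0.4699, 0.0013, 0.0155]
ee_rot: [0.079, -3.14, 0.0]
ft_force: [-0.8, 0.6, 0.5]
finger_gap: 1.001
finger_force: 0.0
6.25 [0.46991495 0.00134753 0.01554648] 92.87497215977812 [-0.78063219  0.57139713  0.52605141]
```

View pics/s2.png

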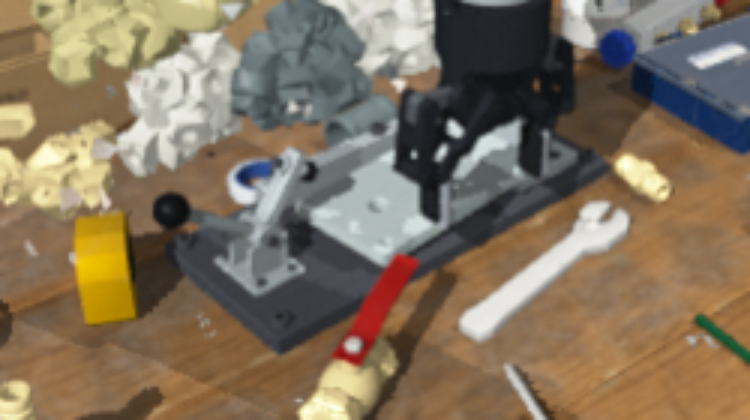

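The fingertips stand just in front of the plate's near edge, at about (440,215) and (535,170) in the crop. I'll push it slowly towards the fence.

```bash
python3 -m jog '[[[0.07,0,-0.05],0,-1],[[0.14,0.01,-0.05],0,-1],[[0.19,0.01,-0.05],0,-1],[[0.24,0.01,-0.05],0,-1],[[0.29,0.015,-0.05],0,-1],[[0.34,0.015,-0.05],0,-1],[[0.38,0.02,-0.05],0,-1],[[0.38,0.02,-0.05],0,-1]]'
python3 - <<'E'
from h import *
t=viewer.camera("top"); print(rect(t,"plate",.028,.042)); survey(t,["hole_right","hole_left"])
E
```

```text
t: 7.35
position: [0.4929, 0.0026, 0.0125]
ee_rot: [-0.079, 3.141, -0.0]
ft_force: [0.3, -0.6, 0.2]
finger_gap: 0.997
finger_force: 0.0
('plate', None)
hole_right [273.  204.1] 0.58 [553.3  76.2  35. ]
hole_left [287.3 212.4] 0.62 [536.  47.  35.]
```

```bash
python3 -m jog '[[[0.03,0,0],0,-1],[[0.06,0,0],0,-1],[[0.09,0.005,0],0,-1],[[0.11,0.005,0],0,-1],[[0.11,0.005,0],0,-1],[[0.11,0.005,0],0,-1]]'
```

```text
t: 8.3
position: [0.4992, 0.0029, 0.0125]
ee_rot: [0.079, -3.14, -0.0]
ft_force: [-0.2, 0.0, -0.2]
finger_gap: 0.996
finger_force: 0.0
```

Run:
```python
from h import *
t=viewer.camera("top"); cv2.imwrite("pics/t3.png",cv2.resize(t["pixels"][150:270,190:410,::-1],None,fx=3.5,fy=3.5,interpolation=cv2.INTER_CUBIC))
```

```text
(no output)
```

View pics/t3.png

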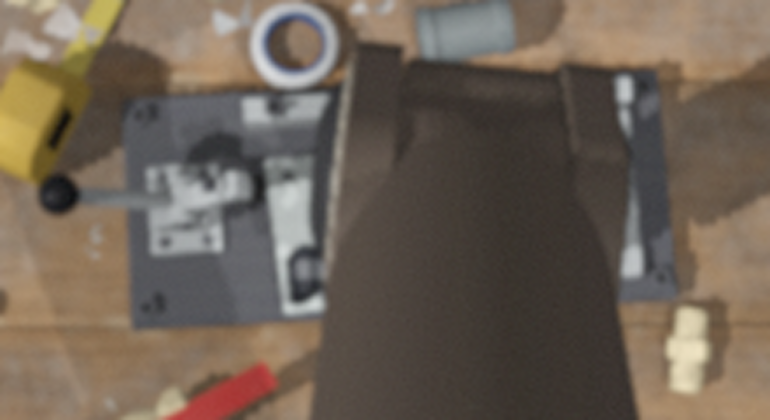

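Run:
```python
from h import *
c=viewer.camera("scene"); 
a=cv2.resize(c["pixels"][190:300,200:370,::-1],None,fx=4.5,fy=4.5,interpolation=cv2.INTER_CUBIC); cv2.imwrite("pics/s3.png",a)
print(rect(c,"plate",.028,.042)); survey(c,["hole_right","hole_left","plate","stud"])
s,w=wrist(); P=cloud(w)*1000;R0=P[...,2][(abs(P[...,0]-499)<14)&(abs(abs(P[...,1]-3)-52)<14)]
print(np.histogram(R0,bins=range(0,130,5)))
```

```text
('plate', 0.73, array([539.4,   2.8]), array([ 92.1, 173.1]), 8.2, 33.8)
hole_right [305.7 234.9] 0.67 [533.  -37.4  35. ]
hole_left [274.7 248.5] 0.77 [533.7  50.1  35. ]
plate [289.  239.1] 0.72 [555.   -6.5  25. ]
stud [283.3 233.8] 0.89 [548.6  14.7  51. ]
(array([  95,  114, 1299,  399,   27,  342, 1672,  336,    0,    0,   68,
        289,  457,  514,  584,  620,  689,  491,  529,  590, 1394, 4395,
       1337, 1439, 1428]), array([  0,   5,  10,  15,  20,  25,  30,  35,  40,  45,  50,  55,  60,
        65,  70,  75,  80,  85,  90,  95, 100, 105, 110, 115, 120, 125]))
```

View pics/s3.png

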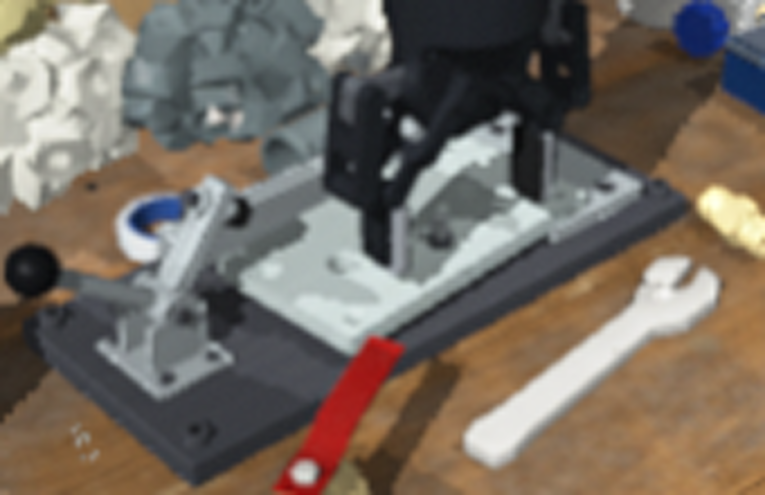

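The crop shows the fingertips at about (395,275) above the plate, which has not moved. The open tips stand higher than I assumed. I'll measure where they really are.

Run:
```python
from h import *
s,w=wrist(); P=cloud(w)*1000
m=(w["depth"]>0)&(w["depth"]<.21)
Q=P[m]-s["position"]*1000
c,si=np.cos(np.radians(2.87)),np.sin(np.radians(2.87))
x=Q[:,0]*c+Q[:,1]*si; y=-Q[:,0]*si+Q[:,1]*c; z=Q[:,2]
for lo in range(0,100,6):
    k=(z>=lo)&(z<lo+6)&(abs(y)<75)&(abs(y)>30)
    if k.sum()>3: print(lo,k.sum(),"x",np.round(np.percentile(x[k],[1,99])),"|y|",np.round(np.percentile(abs(y[k]),[1,99])))
```

```text
0 3344 x [-131.   56.] |y| [31. 75.]
6 108 x [-11.  48.] |y| [36. 75.]
12 974 x [-12.  51.] |y| [31. 75.]
18 9313 x [-11.  70.] |y| [30. 74.]
36 44 x [-10.   7.] |y| [42. 44.]
42 399 x [-13.   9.] |y| [42. 49.]
48 644 x [-13.   9.] |y| [42. 56.]
54 765 x [-13.   9.] |y| [42. 57.]
60 844 x [-13.   9.] |y| [41. 57.]
66 935 x [-13.   9.] |y| [41. 57.]
72 806 x [-13.   2.] |y| [41. 55.]
78 662 x [-15.  -3.] |y| [41. 63.]
84 1701 x [-16.  -8.] |y| [41. 73.]
90 5664 x [-15.   9.] |y| [39. 73.]
96 4486 x [-19.  10.] |y| [31. 73.]
```

Run:
```python
from h import *
c=viewer.camera("scene")
for z in(.025,.035,.05,.06): print(z,np.round(1000*atz(c,(287.8,251),z)))
P=cloud(c)*1000
m=(abs(P[...,0]-497)<25)&(abs(P[...,1]-52)<14)&(P[...,2]>40)&(P[...,2]<200); print(np.percentile(P[...,2][m],[0,1,5,20]),m.sum())
for r in range(240,256,2): print(r,[tuple(np.round(P[r,q]).astype(int)) for q in(284,287,289)])
```

```text
0.025 [520.  25.  25.]
0.035 [509.  34.  35.]
0.05 [492.  47.  50.]
0.06 [481.  56.  60.]
[52.8855803  56.75192159 64.7242933  85.57905558] 568
240 [(np.int64(489), np.int64(59), np.int64(84)), (np.int64(491), np.int64(50), np.int64(79)), (np.int64(485), np.int64(49), np.int64(82))]
242 [(np.int64(491), np.int64(58), np.int64(78)), (np.int64(489), np.int64(52), np.int64(76)), (np.int64(485), np.int64(50), np.int64(77))]
244 [(np.int64(491), np.int64(58), np.int64(72)), (np.int64(487), np.int64(53), np.int64(72)), (np.int64(485), np.int64(50), np.int64(72))]
246 [(np.int64(491), np.int64(58), np.int64(68)), (np.int64(488), np.int64(52), np.int64(67)), (np.int64(486), np.int64(49), np.int64(66))]
248 [(np.int64(492), np.int64(57), np.int64(62)), (np.int64(489), np.int64(51), np.int64(61)), (np.int64(487), np.int64(48), np.int64(61))]
250 [(np.int64(519), np.int64(36), np.int64(33)), (np.int64(490), np.int64(51), np.int64(55)), (np.int64(485), np.int64(50), np.int64(57))]
252 [(np.int64(512), np.int64(42), np.int64(34)), (np.int64(506), np.int64(38), np.int64(36)), (np.int64(506), np.int64(33), np.int64(34))]
254 [(np.int64(507), np.int64(46), np.int64(33)), (np.int64(503), np.int64(41), np.int64(34)), (np.int64(501), np.int64(37), np.int64(33))]
```

Both cameras put the open tips about 38 mm above the TCP. I'll back off, close the jaws part way and measure again.

```bash
python3 -m jog '[[[-0.25,-0.01,0],0,-1],[[-0.5,-0.02,0],0,-1],[[-0.52,-0.02,0.3],0,-0.3],[[-0.52,-0.02,0.3],0,-0.3],[[-0.52,-0.02,0.3],0,-0.3],[[-0.52,-0.02,0.3],0,-0.3]]'
cat >> h.py <<'E'
def tips():
    s,w=wrist(); P=cloud(w)*1000; m=(w["depth"]>0)&(w["depth"]<.24); Q=P[m]-s["position"]*1000
    a=np.radians(tooly(s)-90); c,si=np.cos(a),np.sin(a)
    x=Q[:,0]*c+Q[:,1]*si; y=-Q[:,0]*si+Q[:,1]*c; z=Q[:,2]; print(s["position"],s["finger_gap"])
    for lo in range(-12,70,4):
        k=(z>=lo)&(z<lo+4)&(abs(y)<65)&(abs(x)<17)
        if k.sum()>3: print(lo,k.sum(),"x",np.round(np.percentile(x[k],[1,99])),"y",np.round(np.percentile(y[k],[1,99])))
E
python3 -c "
from h import *
tips()"
```

```text
t: 9.55
position: [0.4677, 0.0017, 0.03]
ee_rot: [0.079, -3.14, 0.0]
ft_force: [0.9, 0.5, 0.2]
finger_gap: 0.65
finger_force: 0.0
[0.46772606 0.00173721 0.03003152] 0.6503282379086458
28 8 x [-5.  7.] y [-29.  27.]
32 100 x [-12.   9.] y [-29.  27.]
36 227 x [-13.   8.] y [-39.  37.]
40 280 x [-13.   9.] y [-41.  39.]
44 336 x [-13.   9.] y [-42.  40.]
48 360 x [-13.   9.] y [-42.  40.]
52 364 x [-13.   9.] y [-42.  40.]
56 428 x [-13.   9.] y [-42.  40.]
60 446 x [-13.   9.] y [-42.  40.]
64 393 x [-13.   9.] y [-35.  33.]
68 616 x [-14.   5.] y [-38.  36.]
```

```bash
python3 -m jog '[[[0,0,-0.2],0,-0.3],[[0,0,-0.4],0,-0.3],[[0,0,-0.58],0,-0.3],[[0,0,-0.58],0,-0.3],[[0,0,-0.58],0,-0.3]]'
python3 -c "
from h import *
tips(); t=viewer.camera('top')
s,w=wrist(); print(rect(w,'plate',.028,.042),rect(t,'plate',.028,.042))"
```

```text
t: 10.22
position: [0.4681, 0.0016, -0.0044]
ee_rot: [0.079, -3.14, 0.0]
ft_force: [0.3, 0.3, -0.1]
finger_gap: 0.649
finger_force: 0.0
[ 0.46809791  0.00158551 -0.00438487] 0.6486842076190935
-4 5 x [ 9. 13.] y [-47.  18.]
0 5305 x [-17.  16.] y [-64.  64.]
4 4142 x [-17.  17.] y [-64.  64.]
8 398 x [15. 17.] y [-64.  64.]
12 415 x [15. 17.] y [-64.  64.]
16 371 x [15. 17.] y [-65.  64.]
28 5 x [-4.  6.] y [-29.  27.]
32 103 x [-12.   9.] y [-31.  27.]
36 218 x [-13.   8.] y [-40.  38.]
40 290 x [-13.   9.] y [-41.  39.]
44 335 x [-13.   9.] y [-42.  40.]
48 360 x [-13.   9.] y [-42.  40.]
52 374 x [-13.   9.] y [-42.  40.]
56 426 x [-13.   9.] y [-42.  40.]
60 440 x [-13.   9.] y [-42.  40.]
64 387 x [-13.   9.] y [-35.  33.]
68 628 x [-14.   5.] y [-37.  36.]
('plate', 0.84, array([526.1,   1.2]), array([ 75.9, 171.2]), 3.7, 34.4) ('plate', 0.77, array([539.2,   2.3]), array([ 89.9, 170.1]), 8.0, 34.6)
```

```bash
python3 -m jog '[[[0.08,0,-0.07],0,-0.3],[[0.16,0.01,-0.07],0,-0.3],[[0.22,0.01,-0.07],0,-0.3],[[0.28,0.015,-0.07],0,-0.3],[[0.33,0.015,-0.07],0,-0.3],[[0.38,0.02,-0.07],0,-0.3],[[0.42,0.02,-0.07],0,-0.3],[[0.42,0.02,-0.07],0,-0.3]]'
python3 -c "
from h import *
t=viewer.camera('top'); print(rect(t,'plate',.028,.042))
c=viewer.camera('scene'); print(rect(c,'plate',.028,.042)); survey(c,['hole_right','hole_left','stud'])"
```

```text
t: 11.48
position: [0.494, 0.0027, -0.0084]
ee_rot: [-0.079, 3.14, -0.0]
ft_force: [0.3, 0.2, 0.3]
finger_gap: 0.647
finger_force: 0.0
('plate', 0.59, array([544.7,  72.2]), array([24.8, 89.7]), 90.0, 34.7)
('plate', 0.87, array([5.48e+02, 1.00e-01]), array([ 90.1, 170.1]), 3.0, 33.8)
hole_right [304.5 231. ] 0.67 [547.3 -46.1  35. ]
hole_left [274.1 245.4] 0.71 [544.  44.  35.]
stud [282.7 230.9] 0.82 [558.9   8.4  51. ]
```

```bash
python3 -m jog '[[[0.03,0,0],0,-0.3],[[0.06,0,0],0,-0.3],[[0.08,0.005,0],0,-0.3],[[0.1,0.005,0],0,-0.3],[[0.1,0.005,0],0,-0.3]]'
python3 -m jog '[[[0.015,0,0],0,-0.3],[[0.03,0,0],0,-0.3],[[0.03,0,0],0,-0.3],[[0.03,0,0],0,-0.3]]'
```

```text
t: 12.45
position: [0.4983, 0.0028, -0.0087]
ee_rot: [0.078, -3.139, 0.0]
ft_force: [-5.2, -0.4, 3.6]
finger_gap: 0.65
finger_force: 2.6
t: 12.95
position: [0.4995, 0.0025, -0.0087]
ee_rot: [0.077, -3.138, 0.001]
ft_force: [-6.3, -2.8, 4.6]
finger_gap: 0.652
finger_force: 3.4
```

```bash
python3 -c "
from h import *
c=viewer.camera('scene'); print(rect(c,'plate',.028,.042))"
python3 -m jog '[[[-0.1,0,0],0,-0.3],[[-0.2,0,0],0,-0.3],[[-0.2,0,0.7],0,1],[[-0.2,0,1.4],0,1],[[-0.2,0,1.4],0,1],[[-0.2,0,1.4],0,1],[[-0.2,0,1.4],0,1],[[-0.2,0,1.4],0,1]]'
python3 -c "
from h import *
tips()
s,w=wrist(); print(rect(w,'plate',.028,.042)); survey(w,['hole_right','hole_left','stud'])"
```

```text
('plate', 0.98, array([5.554e+02, 5.000e-01]), array([ 94.3, 168.1]), 2.6, 33.7)
t: 14.05
position: [0.4885, 0.0031, 0.0746]
ee_rot: [0.079, -3.139, 0.001]
ft_force: [0.3, -0.4, -0.2]
finger_gap: 0.001
finger_force: 0.0
[0.48850917 0.00311903 0.07462253] 0.0007216876316739695
28 15 x [-12. -12.] y [-7.  5.]
32 124 x [-13.  -8.] y [-13.  11.]
36 167 x [-13.  -8.] y [-14.  12.]
40 215 x [-13.  -8.] y [-14.  12.]
44 218 x [-13.  -8.] y [-14.  12.]
48 240 x [-13.  -8.] y [-14.  12.]
52 262 x [-13.  -8.] y [-14.  12.]
56 243 x [-13.  -8.] y [-14.  12.]
60 157 x [-13.  -2.] y [-7.  8.]
64 512 x [-13.   9.] y [-10.   9.]
68 298 x [-15.  -8.] y [-22.  20.]
('plate', 0.86, array([554.7,  -3.1]), array([ 91.5, 170.7]), 2.0, 34.4)
hole_right [214.7 299.7] 0.95 [556.9 -47.4  35. ]
hole_left [325.4 304.3] 0.95 [556.8  45.9  35. ]
stud [265.6 334.5] 0.67 [576.6  -3.3  51. ]
```

```bash
python3 -m jog '[[[0.5,-1.0,0],0,1],[[1.18,-1.84,0],0,1],[[1.18,-1.84,0],0,1],[[1.18,-1.84,-0.5],0,1],[[1.18,-1.84,-1.0],0,1],[[1.18,-1.84,-1.2],0,1],[[1.18,-1.84,-1.2],0,1],[[1.18,-1.84,-1.2],0,1]]'
python3 -c "
from h import *
c=viewer.camera('scene'); print(rect(c,'plate',.028,.042))
s,w=wrist(); print(rect(w,'plate',.028,.042));cv2.imwrite('pics/w5.png',w['pixels'][:,:,::-1])"
```

```text
t: 15.35
position: [0.5606, -0.1072, 0.0045]
ee_rot: [-0.079, 3.139, -0.0]
ft_force: [1.0, 0.2, 0.4]
finger_gap: 0.004
finger_force: 0.0
('plate', 0.64, array([554.6,  -1.8]), array([ 93.2, 172.1]), 3.1, 33.9)
('plate', 0.56, array([555.3, -12. ]), array([ 91.8, 152.7]), 2.4, 34.5)
```

View pics/w5.png

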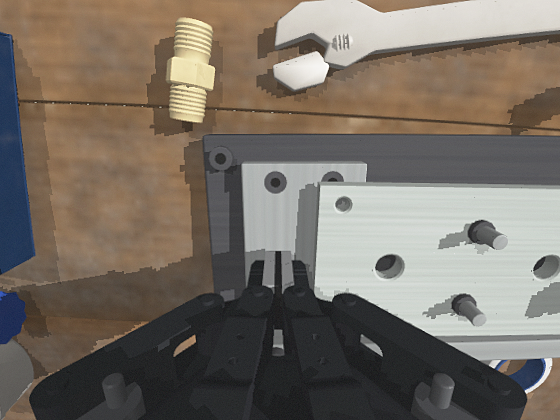

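The wrist view shows the shut fingers at (280,270), just right of the plate's right edge at (318,240). The plate lies along the fence. I'll push it left.

```bash
python3 -m jog '[[[0,0.03,-0.06],0,1],[[0,0.1,-0.06],0,1],[[-0.005,0.17,-0.06],0,1],[[-0.01,0.22,-0.06],0,1],[[-0.01,0.27,-0.06],0,1],[[-0.015,0.32,-0.06],0,1],[[-0.02,0.36,-0.06],0,1],[[-0.02,0.36,-0.06],0,1]]'
python3 -c "
from h import *
c=viewer.camera('scene'); print(rect(c,'plate',.018,.042))
s,w=wrist(); survey(w,['hole_right','hole_left','stud']);t=viewer.camera('top'); survey(t,['hole_left','stud'])"
```

```text
t: 16.55
position: [0.5587, -0.0852, -0.0001]
ee_rot: [0.08, -3.141, -0.0]
ft_force: [0.7, -0.3, 0.6]
finger_gap: -0.001
finger_force: 0.1
('plate', 0.76, array([553.7,  13.1]), array([ 94.4, 169.9]), 3.7, 33.8)
hole_right [376.1 273.6] 0.75 [555.5 -34.6  35. ]
hole_left [539.3 277. ] 0.77 [554.   55.7  35. ]
stud [471.4 328.8] 0.77 [575.9  12.4  51. ]
hole_left [281.6 206.3] 0.65 [548.7  58.6  35. ]
stud [303.6 192.8] 0.8 [573.5  14.   51. ]
```

```bash
python3 -m jog '[[[0,0.04,0],0,1],[[0,0.08,0],0,1],[[-0.005,0.11,0],0,1],[[-0.01,0.14,0],0,1],[[-0.01,0.16,0],0,1],[[-0.01,0.16,0],0,1]]'
python3 -c "
from h import *
c=viewer.camera('scene'); print(rect(c,'plate',.018,.042))
s,w=wrist(); survey(w,['hole_right','hole_left','stud']);print(rect(w,'plate',.018,.042))"
```

```text
t: 17.75
position: [0.5581, -0.0758, -0.0001]
ee_rot: [0.079, -3.141, -0.0]
ft_force: [-0.3, -0.9, -1.0]
finger_gap: -0.002
finger_force: 0.4
('plate', 0.83, array([551.3,  16.4]), array([ 92.4, 182.5]), 4.5, 33.7)
hole_right [376.3 274.9] 0.95 [555.6 -24.8  35. ]
hole_left [540.7 272.4] 0.56 [550.6  65.   35. ]
stud [471.6 327.8] 0.55 [574.7  21.8  51. ]
('plate', 0.85, array([554.1,  12.5]), array([ 94.5, 155.4]), 3.0, 34.5)
```

```bash
python3 -m jog '[[[0,0.02,0],0,1],[[0,0.04,0],0,1],[[0,0.06,0],0,1],[[0,0.06,0],0,1]]'
python3 -m jog '[[[0,0.015,0],0,1],[[0,0.03,0],0,1],[[0,0.03,0],0,1]]'
python3 -c "
from h import *
s,w=wrist(); survey(w,['hole_right','hole_left','stud']);print(rect(w,'plate',.018,.042))"
```

```text
t: 18.6
position: [0.5581, -0.0717, -0.0001]
ee_rot: [0.08, -3.14, -0.001]
ft_force: [-0.1, -0.4, 0.0]
finger_gap: 0.003
finger_force: 0.0
t: 18.98
position: [0.5581, -0.0704, -0.0001]
ee_rot: [0.079, -3.141, -0.0]
ft_force: [0.9, 0.2, -0.2]
finger_gap: -0.003
finger_force: 0.0
hole_right [235.5 254.9] 0.61 [547.6 -93.5  35. ]
hole_left [526.2 270.6] 0.73 [549.9  61.7  35. ]
stud [457.4 317.3] 0.58 [568.7  18.2  51. ]
('plate', 0.89, array([554. ,  23.8]), array([ 92.1, 167. ]), 2.3, 24.6)
```

```bash
python3 -m jog '[[[0,-0.1,0],0,1],[[0,-0.1,0.8],0,1],[[-1.0,-0.1,2.0],0,1],[[-1.5,-0.1,2.5],0,1],[[-1.5,0.2,2.5],0,1],[[-1.5,0.2,2.5],0,1]]'
python3 -c "
from h import *
s,w=wrist(); survey(w,['hole_right','hole_left','clamp_ball','clamp_pivot']);print(rect(w,'plate',.018,.042))
r=spotter.trace(w,'plate')[0]['pixels']; P=cloud(w)[r&(w['depth']>0)]*1000
P=P[(P[:,2]<30)&(P[:,2]>18)]; A=np.c_[P[:,:2]-[553,26],np.ones(len(P))]; print(np.linalg.lstsq(A,P[:,2],rcond=None)[0])
cv2.imwrite('pics/w6.png',w['pixels'][:,:,::-1])
for n in('scene','top'):
  c=viewer.camera(n); survey(c,['clamp_ball','clamp_pivot'])
  r=spotter.trace(c,'clamp')
  P=cloud(c)*1000; m=(P[...,1]>170)&(P[...,1]<240)&(abs(P[...,0]-545)<30)&(P[...,2]>50)&(P[...,2]<140); print(m.sum(), np.round(P[m].min(0)),np.round(P[m].max(0)),np.round(np.median(P[m],0)))
"
```

```text
t: 19.98
position: [0.4683, -0.0578, 0.1511]
ee_rot: [-0.081, 3.138, 0.002]
ft_force: [1.4, -0.6, -0.8]
finger_gap: -0.001
finger_force: 0.0
hole_right [305.8 272.9] 0.77 [550.2 -23.2  35. ]
hole_left [385.9 275.9] 0.87 [549.8  66.7  35. ]
clamp_ball [544.1 305.4] 0.94 [538.6 191.4 100. ]
clamp_pivot [450.6 278.4] 0.79 [544.3 134.3  45. ]
('plate', 0.85, array([553.5,  25.8]), array([ 91.5, 171. ]), 2.4, 24.5)
[ 6.20592654e-03 -1.39583146e-03  2.45091201e+01]
clamp_ball [204.8 250. ] 0.91 [535.4 211.3 100. ]
clamp_pivot [233.7 258.8] 0.73 [544.7 146.3  45. ]
183 [531. 170.  50.] [575. 236. 104.] [540. 202.  92.]
clamp_ball [203.1 203.3] 0.94 [545. 208. 100.]
clamp_pivot [244.1 212.4] 0.95 [535.  134.4  45. ]
205 [532. 171.  50.] [574. 238. 106.] [544. 199.  96.]
```

View pics/w6.png

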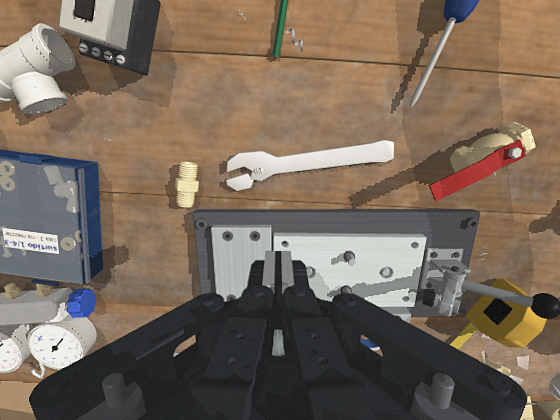

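The wrist view shows the plate flat and square at about (345,270), with depth tilt under 0.01 rad and its top at z = 24.5 mm. The ball is at (545,305). Now for the clamp lever.

```bash
python3 -m jog '[[[0,0,0.6],0,1],[[0.5,1,0.9],0,1],[[1.3,5.05,0.9],0,1],[[1.3,5.05,0.9],0,1],[[1.3,5.05,0.9],0,1],[[1.3,5.05,0.9],0,1],[[1.3,5.05,0.9],0,1],[[1.3,5.05,0.9],0,1]]'
python3 -m jog '[[[0,0,0],0,1],[[0,0,-0.8],0,1],[[0,0,-1.6],0,1],[[0,0,-2.0],0,1],[[0,0,-2.0],0,1],[[0,0,-2.0],0,1]]'
```

```text
t: 21.72
position: [0.5459, 0.2441, 0.2034]
ee_rot: [0.08, -3.14, 0.002]
ft_force: [-0.3, -0.2, 0.0]
finger_gap: -0.002
finger_force: 0.0
t: 22.48
position: [0.5471, 0.2438, 0.0854]
ee_rot: [-0.077, 3.139, 0.001]
ft_force: [-0.1, -0.4, -0.3]
finger_gap: -0.001
finger_force: 0.0
```

```bash
python3 -m jog '[[[0,0,-0.3],0,1],[[0,0,-0.57],0,1],[[0,0,-0.57],0,1]]'
python3 - <<'E'
from h import *
c=viewer.camera("scene"); cv2.imwrite("pics/s7.png",cv2.resize(c["pixels"][170:300,150:320,::-1],None,fx=4,fy=4,interpolation=cv2.INTER_CUBIC))
E
```

```text
t: 22.85
position: [0.5448, 0.2439, 0.0479]
ee_rot: [0.079, -3.138, 0.002]
ft_force: [-0.8, -1.1, 0.2]
finger_gap: 0.003
finger_force: 0.0
```

View pics/s7.png

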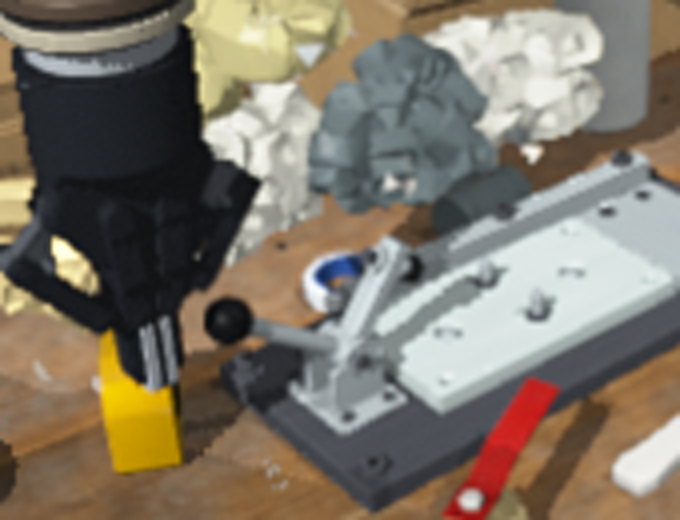

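The crop shows the shut fingertips at (160,385), on the +y side of the ball at (228,320) and clear of the yellow measure. I'll push the lever over.

```bash
python3 -m jog '[[[0,-0.2,0],0,1],[[0,-0.35,0.08],0,1],[[0,-0.5,0.2],0,1],[[0,-0.65,0.32],0,1],[[0.02,-0.8,0.42],0,1],[[0.02,-0.95,0.48],0,1],[[0.03,-1.08,0.52],0,1],[[0.03,-1.2,0.52],0,1]]'
python3 -c "
from h import *
c=viewer.camera('scene'); survey(c,['clamp_ball'])"
```

```text
t: 23.9
position: [0.5496, 0.1737, 0.0833]
ee_rot: [-0.08, 3.136, 0.005]
ft_force: [0.1, 2.9, 3.4]
finger_gap: 0.002
finger_force: 2.1
clamp_ball [228.5 225.8] 0.8 [582.3 130.8 100. ]
```

```bash
python3 -m jog '[[[0,-0.08,0],0,1],[[0,-0.16,0],0,1],[[0,-0.2,0],0,1],[[0,-0.2,0],0,1]]'
python3 -m jog '[[[0,-0.05,0],0,1],[[0,-0.1,0],0,1],[[0,-0.1,0],0,1]]'
```

```text
t: 24.5
position: [0.5479, 0.1637, 0.0811]
ee_rot: [-0.083, 3.14, 0.006]
ft_force: [0.5, 11.2, 2.9]
finger_gap: 0.003
finger_force: 5.9
t: 24.88
position: [0.5479, 0.1632, 0.0814]
ee_rot: [-0.088, 3.138, 0.014]
ft_force: [0.4, 24.3, 0.8]
finger_gap: -0.001
finger_force: 12.3
```

```bash
python3 -m jog '[[[0,0.3,0],0,1],[[0,0.8,0.3],0,1],[[0,1.2,1.5],0,1],[[0,1.5,2.0],0,1],[[-0.8,1.5,2.0],0,1],[[-0.8,1.5,2.0],0,1],[[-0.8,1.5,2.0],0,1],[[-0.8,1.5,2.0],0,1]]'
python3 - <<'E'
from h import *
c=viewer.camera("scene"); cv2.imwrite("pics/s8.png",cv2.resize(c["pixels"][170:300,150:400,::-1],None,fx=3,fy=3,interpolation=cv2.INTER_CUBIC))
t=viewer.camera("top")
for n,c in(("s",c),("t",t)):
    print(rect(c,"plate",.018,.03)); survey(c,["hole_right","hole_left"])
    P=cloud(c)*1000; m=(abs(P[...,1]-138)<50)&(abs(P[...,0]-547)<30)&(P[...,2]>112)&(P[...,2]<142); print(m.sum(),np.round(np.median(P[m],0)),np.round(P[m].max(0)))
E
```

```text
t: 25.88
position: [0.5006, 0.2435, 0.2004]
ee_rot: [0.077, -3.14, 0.002]
ft_force: [-0.4, 0.2, -0.6]
finger_gap: -0.0
finger_force: 0.0
('plate', 0.83, array([553.1,  26.4]), array([ 93.5, 173.3]), 3.2, 23.8)
hole_right [292.9 239. ] 0.82 [538.   -4.1  35. ]
hole_left [265.7 248.9] 0.77 [544.6  66.2  35. ]
120 [541. 142. 129.] [553. 151. 136.]
('plate', 0.68, array([553.1,  27.2]), array([ 91. , 170.1]), 2.3, 24.7)
hole_right [318.1 204. ] 0.84 [553.1 -16.   35. ]
hole_left [274.6 209.1] 0.59 [543.  73.  35.]
128 [545. 139. 133.] [557. 149. 139.]
```

View pics/s8.png

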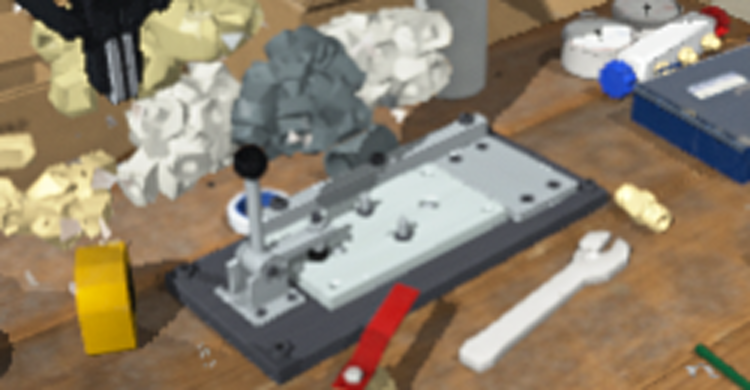

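The crop shows the lever upright with its ball at (250,160), the rubber foot on the plate at (318,250), the plate flat and the robot clear of everything.

```bash
python3 -c "
from rig import env
print(env.hand_in())"
```

```text
the job is handed in; nothing more can be done
None
```

I nudged the plate down over both pins so it lies flat on the bed, then pushed the clamp lever over to its stop with the foot on the plate; the job is handed in at about 26 s, but no verdict was returned.

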